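Rock the ball feeder's seesaw over and feed the graining balls down the other chute

ROBOT

A 6-joint arm with a two-finger parallel gripper is mounted at the origin on the work surface. World frame = base frame: x ahead of the robot, y to its left, z up, the work surface at z = 0. Lengths are in m, angles in rad, forces in N, time in s.
With the tool pointing down it reaches from about 0.2 to 0.875 m from the base axis. Payload 3.4 kg.
Tool frame: the origin (TCP) lies between the finger pads; the fingertips stand 25 mm ahead of it and the grasp point (between the pads) lies 6 mm ahead of it (r.nose_length is the z of the fingertips in the tool frame, in m); z points along the fingers, y is the line along which they close (so a half turn about z gives the same grasp; the last joint's range is limited). The gripper opens to 94 mm and grips with 3 to 60 N. Pads are 16 mm wide; open, the fingers measure 119 mm over their backs; the gripper's body (75 mm by 177 mm) begins 78 mm behind the grasp point.
Start: joints at [0.981, 0.276, 1.505, -0, 1.361, -0.121], TCP at [0.26, 0.513, 0.198] pointing down, gripper open.
Joint ranges: [-2.89, 2.89], [-0.75, 2.08], [0.22, 2.7], [-1.18, 4.32], [0.11, 2.71], [-2.7, 2.7]. Speed limits (rad/s): [2.57, 2.57, 3.14, 3.14, 3.14, 3.14].

INTERFACE

Orientations are given as a unit quaternion [w, x, y, z].
In Python, from plant import r, gripper_to, inverse_kinematics, vision, models, telemetry gives the robot as it stands. Calls block until the motion is done:
- r.move_to(position, orientation): joint-space move of the TCP to a pose.
- r.move_l(position, rot=None, vel=0.15, guard=None): straight line of the TCP; rot=None keeps the orientation; vel is the mean speed in m/s. With guard (N) it stops when the force on the tool has changed by that much, and returns True; else False.
- r.movej(angles): joint-space move.
- gripper_to(opening, f_grip=None): finger opening in m; f_grip is the grip in N (None keeps the last); returns when the fingers have stopped.
- r.hold(seconds).
- inverse_kinematics(position, orientation): joint angles nearest the present ones, or None.
- vision.snapshot(name): name is "scene" or "top" or "wrist"; returns the picture (384x512x3 uint8, red, green, blue); there is no depth.
- vision.get_calibration(name): a dict with "fx", "fy", "cx", "cy" (pixels), "D" ([k1, k2, p1, p2, k3] as OpenCV has them; the pictures are not rectified), "position" and "orientation" of the camera in the world. Camera axes: x right, y down, z forward; pixel columns grow to the right and rows downward; lengths in m; the calibration is good to about 2 mm. A picture is of the moment at which its call begins: read the wrist's pose just before it. get_calibration takes no time and is no camera call; for the wrist camera it gives the pose at the moment of the call.
A pose or a line that the arm cannot do raises r.PlanningError and nothing moves.
- r.sign_off(): hands the job in; it is judged then, once.
Trained networks look in the newest picture that a camera, given by its name, has taken for a name from the list of things; names that differ only in an ending like _2 or _b are one class to them, and where a whole thing is asked for, a point or a joint stands for the part that bears it (a point fixed in the world has none). Each returns a list of dicts, best first, with "score" (0 to 1); they miss things now and then, are a little off and sometimes report something else, mostly with a low value. They report only what shows in the picture. A call takes as long as a camera call.
- models.boxes_of(thing, camera): "at" ([x, y, z] in m, in world coordinates, good to about 4 mm: the middle of the surface that is visible of it).
- models.regions_of(thing, camera): "pixels" (384x512 bool, what is visible of it).
- models.mark_of(thing, camera): "at" ([x, y, z] in m, in world coordinates, good to about 4 mm: a listed point, or the origin of a listed thing).
Readings, each from a call of its own:
- telemetry.current_t(): time.
- telemetry.current_joints(): joint angles.
- telemetry.current_dq(): joint speeds.
- telemetry.current_joint_efforts(): joint torques, N m.
- telemetry.current_ee_pos(): TCP position.
- telemetry.current_tool_rot(): TCP orientation.
- telemetry.current_wrist_force(): force on the tool from outside, world axes, zero at the start.
- telemetry.current_torque(): the same for the moment, N m.
- telemetry.current_opening(): finger opening in m.
- telemetry.current_finger_force(): force on a finger pad.
Only numpy, scipy, OpenCV 4.12 (cv2) and the standard library are available. Lean on these libraries where they do the work, as an engineer would, in place of code of your own. Each camera call takes 0.05 s, during which the arm holds its last target. There are 200 camera calls.

TASK

The seesaw gate of the ball feeder is tipped towards one tray: press its raised end down with a fingertip so that it rocks right over to the other side, and after that push the feed slide sideways by its tab until it is fully open, so that all four steel graining balls run down the other chute into the other tray. Only press and push: never touch or lift the balls, and leave the things standing around where they are.

Things in the scene. Friction and masses are not known exactly. Their poses are not given: they have to be found in the camera images.
- stand: fixed ball feeder, 600 mm wide, 205 mm high: a seesaw trough on a grey base, a sloping feed channel behind it (along x at y = 0), a chute and an open grey tray at each side. Origin on the table under the pivot; z up, x away from the robot from seesaw to feed, y to the left tray; turned by up to 0.3 rad. The pivot line runs along x, 105 mm up
- seesaw (a joint): tilt of the aluminium seesaw gate, rad, -0.28 to 0.28: positive = left (+y) end up, balls run to the right tray; negative = right end up, balls run to the left. It starts at one of these stops; a weight on a stem over its middle tips it to the stop on its side of level. About 1 N on the raised plate starts it. Trough 230 x 52 mm, its near wall 26 mm high
- left_plate (a point): centre of the top face of the seesaw's left press plate, flat, 56 (x) x 46 (y) mm, on the robot's side of the trough, 56 mm before and 90 mm left of the pivot and, when level, 20 mm above it. Moves with the seesaw, 25 mm up or down from level. The trough's near wall stands 29 mm beyond it in x
- right_plate (a point): the same for the right press plate, 90 mm to the right of the pivot
- slide (a joint): travel of the steel feed slide across the feed, m: 0 (start, up to 0.004) = its blade blocks the channel, 0.05 = fully open against its stop; it moves to the stand's +y and stays where it is left (about 1.2 N friction)
- slide_tab (a point): centre of the outer (-y) face of the slide's upright push tab, 40 mm (x) wide, 36 mm high (18 above and below this point, itself 185 mm above the table), 5 mm thick. It sticks out to the right (-y) of the feed channel; pushing this face to +y opens the slide. Fully open, it stands 37 mm right of the channel's middle. Axes as the stand's
- left_tray (a point): centre of the floor of the left tray, 8 mm above the table; inside 110 x 110 mm, walls 45 to 90 mm high. Axes as the stand's
- right_tray (a point): centre of the floor of the right tray, the same size
- ball1_center (a point): centre of a 20 mm steel ball, about 33 g, first in the row waiting in the feed channel behind the blade
- ball2_center (a point): centre of a 20 mm steel ball, about 33 g, second in the row waiting in the feed channel behind the blade
- ball3_center (a point): centre of a 20 mm steel ball, about 33 g, third in the row waiting in the feed channel behind the blade
- ball4_center (a point): centre of a 20 mm steel ball, about 33 g, fourth in the row waiting in the feed channel behind the blade
- ink_tin: open round steel tin of black ink, 90 mm wide, 45 mm high; loose, not part of the job; origin under its middle
- scraper: dark blue flat plastic scraper, 70 x 100 mm, 12 mm high; loose, not part of the job; origin under its middle
- cup: white cup, 60 mm wide, 60 mm high; loose, not part of the job; origin under its middle
- jar: amber jar with black cap, 56 mm wide, 75 mm high; loose, not part of the job; origin under its middle
- plate: bare steel printing plate, 90 x 120 x 5 mm; loose, not part of the job; origin under its middle
- roller: hand ink roller, 36 mm high, about 160 mm long with its wooden handle to +x of the stand; loose, not part of the job; origin on the table under the roller's middle
- knife: ink spatula about 200 mm long lying flat, under 30 mm high; loose, not part of the job

How it is judged:
On the way, in this order (a step that is already met when the one before it is completed fails the run):
1. the seesaw lies against its other stop while the feed slide is still shut (distance of left_plate from where it was at the start of the episode above 0.0265 m and (value of joint seesaw above 0.25 rad or value of joint seesaw below -0.25 rad) and value of joint slide below 0.008 m), for 0.2 s.
2. the feed slide is pushed fully open (distance of left_plate from where it was at the start of the episode above 0.0265 m and (value of joint seesaw above 0.25 rad or value of joint seesaw below -0.25 rad) and value of joint slide above 0.042 m), for 0.2 s.
At the end, for the whole second after the job is handed in: the seesaw rests within 0.03 rad of the stop opposite to where it started, the slide is at least 42 mm open of 50, and all four balls lie in the tray on the seesaw's lowered side, moving slower than 0.1 m/s (all of step 2 and ((value of joint seesaw below -0.25 rad and x of ball1_center in the frame of left_tray between -0.056 and 0.056 m and y of ball1_center in the frame of left_tray between -0.056 and 0.056 m and height (world z) of each of ball1_center, ball2_center, ball3_center, ball4_center below 0.045 m and x of ball2_center in the frame of left_tray between -0.056 and 0.056 m and y of ball2_center in the frame of left_tray between -0.056 and 0.056 m and x of ball3_center in the frame of left_tray between -0.056 and 0.056 m and y of ball3_center in the frame of left_tray between -0.056 and 0.056 m and x of ball4_center in the frame of left_tray between -0.056 and 0.056 m and y of ball4_center in the frame of left_tray between -0.056 and 0.056 m) or (value of joint seesaw above 0.25 rad and x of ball1_center in the frame of right_tray between -0.056 and 0.056 m and y of ball1_center in the frame of right_tray between -0.056 and 0.056 m and height (world z) of each of ball1_center, ball2_center, ball3_center, ball4_center below 0.045 m and x of ball2_center in the frame of right_tray between -0.056 and 0.056 m and y of ball2_center in the frame of right_tray between -0.056 and 0.056 m and x of ball3_center in the frame of right_tray between -0.056 and 0.056 m and y of ball3_center in the frame of right_tray between -0.056 and 0.056 m and x of ball4_center in the frame of right_tray between -0.056 and 0.056 m and y of ball4_center in the frame of right_tray between -0.056 and 0.056 m)) and linear speed of each of ball1, ball2, ball3, ball4 below 0.1 m/s); the robot touches nothing.
It fails at once if a ball is touched by the robot (contact force between any of the fingers, the arm and ball1 above 0.3 N or contact force between any of the fingers, the arm and ball2 above 0.3 N or contact force between any of the fingers, the arm and ball3 above 0.3 N or contact force between any of the fingers, the arm and ball4 above 0.3 N).
It fails at once if a ball is lifted above the feed (height (world z) of any of ball1_center, ball2_center, ball3_center, ball4_center above 0.225 m).
It fails at once if one of the things standing around is shifted by more than 25 mm (distance of any of ink_tin, scraper, cup, jar, plate, roller, knife from where it was at the start of the episode above 0.025 m).
It also fails if it takes over 40 s, if anything falls off the work surface, if the arm or the gripper's body presses on something with over 40 N, if the wrist force passes 120 N, or if a joint passes its speed limit or range.

## Working session

There is one attempt and no reset: what is moved stays moved. The work goes in short steps, each a Python script; the robot and the scene stay as the last script left them, time stands still between calls to the robot, and variables do not carry over. Pictures are saved under pics/ and viewed, at most 10 in all, crops included, and the job is handed in when it is done.

```bash
mkdir -p pics; ls
python3 - <<'E'
from plant import r, vision, models, telemetry
import cv2, numpy as np
for c in ("scene","top"):
    im=vision.snapshot(c); cv2.imwrite(f"pics/{c}0.png",im[...,::-1])
    k=vision.get_calibration(c); print(c,np.round(k["position"],3))
    for t in ["stand","left_plate","right_plate","slide_tab","left_tray","right_tray","ball1_center","ball4_center","cup","jar","ink_tin","roller"]:
        m=models.mark_of(t,c); print(t,[(np.round(a["at"],3).tolist(),round(a["score"],2)) for a in m[:2]])
print(telemetry.current_t(), r.nose_length, telemetry.current_tool_rot())
E
```

```text
pics
scene [1.054 0.373 0.789]
stand [([0.538, -0.03, 0.0], 0.79), ([0.408, -0.06, -0.002], 0.18)]
left_plate [([0.465, 0.051, 0.101], 0.96), ([0.621, 0.113, 0.0], 0.64)]
right_plate [([0.497, -0.116, 0.147], 0.66)]
slide_tab [([0.594, -0.104, 0.185], 0.95), ([0.494, 0.204, 0.01], 0.39)]
left_tray [([0.491, 0.205, 0.012], 0.7), ([0.406, -0.057, -0.003], 0.35)]
right_tray [([0.585, -0.256, 0.011], 0.93), ([0.461, 0.052, 0.101], 0.27)]
ball1_center [([0.592, -0.014, 0.169], 0.53)]
ball4_center [([0.644, -0.004, 0.177], 0.55), ([0.535, -0.029, 0.0], 0.51)]
cup [([0.404, -0.057, -0.003], 0.6)]
jar [([0.622, 0.113, 0.002], 0.76)]
ink_tin [([0.38, 0.081, 0.001], 0.87)]
roller [([0.621, 0.216, -0.0], 0.55), ([0.624, -0.01, 0.175], 0.54)]
top [ 0.381 -0.031  1.1  ]
stand [([0.538, -0.027, -0.005], 0.66)]
left_plate [([0.463, 0.051, 0.099], 0.62)]
right_plate [([0.499, -0.119, 0.148], 0.65)]
slide_tab [([0.592, -0.108, 0.187], 0.84)]
left_tray [([0.49, 0.203, 0.011], 0.94)]
right_tray [([0.584, -0.263, 0.009], 0.7)]
ball1_center [([0.589, -0.018, 0.164], 0.46), ([0.722, -0.119, -0.002], 0.18)]
ball4_center []
cup []
jar [([0.622, 0.11, -0.001], 0.76)]
ink_tin [([0.377, 0.079, 0.002], 0.56), ([0.589, -0.014, 0.162], 0.21)]
roller [([0.619, 0.213, -0.003], 0.61), ([0.626, 0.11, -0.002], 0.38)]
1.3 0.025 [1.52874287e-05 2.32234367e-01 9.72659856e-01 6.25735445e-05]
```

View pics/scene0.png

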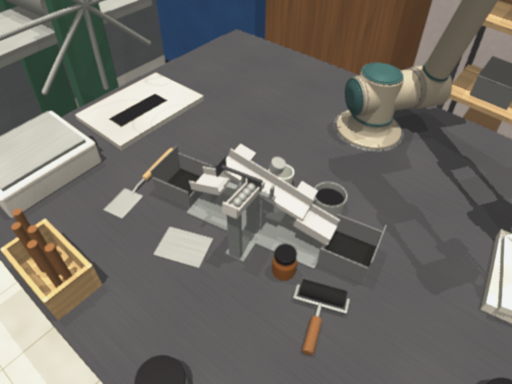

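View pics/top0.png

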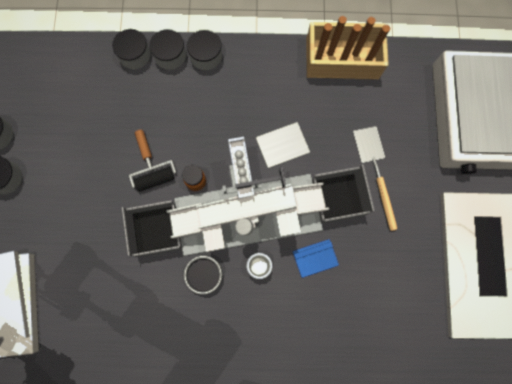

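The right end is raised and the seesaw sits at about -0.28. In the top view the right plate is at (288,222), the tab is near (284,180), and the counterweight is at (243,227). The cup at (260,265) and the scraper at (316,258) lie on the robot's side. I'll fit the stand pose, hover over the plate with the fingers closed, and take a wrist look.

```bash
cat > h.py <<'E'
from plant import r, gripper_to, inverse_kinematics, vision, models, telemetry
import cv2, numpy as np
from scipy.spatial.transform import Rotation as R
# marks (mean of scene and top) -> stand frame from trays and origin
LT=np.array([.4905,.204]); RT=np.array([.5845,-.2595])
d=LT-RT; YAW=np.arctan2(-d[0],d[1]); O=((LT+RT)/2*2+np.array([.538,-.0285]))/3
RZ=R.from_euler('z',YAW)
def W(p): return RZ.apply(p)+np.r_[O,0]
def L(p): return RZ.inv().apply(np.asarray(p)-np.r_[O,0])
def rot(a=0.):   # tool down, fingers close along stand y, body leaning to -y by a
    z=[0,np.sin(a),-np.cos(a)]; y=[0,np.cos(a),np.sin(a)]
    return RZ*R.from_matrix(np.c_[np.cross(y,z),y,z])
def quat(a=0.): return rot(a).as_quat(scalar_first=True)
def tcp(tip,a=0.): return W(tip)-rot(a).apply([0,0,r.nose_length])
E
python3 - <<'E'
from h import *
print(YAW,O)
for p in [(.538,-.028,0),(.464,.051,.1),(.498,-.1175,.147),(.593,-.106,.186),(.5905,-.016,.167)]: print(np.round(L(p),3))
gripper_to(0.0)
r.move_to(tcp([-.056,-.085,.28],.3),quat(.3))
print(telemetry.current_t())
im=vision.snapshot("wrist"); cv2.imwrite("pics/w1.png",im[...,::-1])
for t in ["right_plate","slide_tab","left_plate"]:
    print(t,[(np.round(L(a["at"]),3).tolist(),round(a["score"],2)) for a in models.mark_of(t,"wrist")[:2]])
E
```

```text
0.20009097111201432 [ 0.53766667 -0.028     ]
[ 0. -0.  0.]
[-0.056  0.092  0.1  ]
[-0.057 -0.08   0.147]
[ 0.039 -0.087  0.186]
[0.054 0.001 0.167]
5.2083
right_plate [([-0.058, -0.079, 0.147], 0.84)]
slide_tab [([-0.002, 0.233, 0.012], 0.65), ([0.111, 0.115, -0.002], 0.63)]
left_plate [([-0.057, 0.095, 0.101], 0.76)]
```

View pics/w1.png

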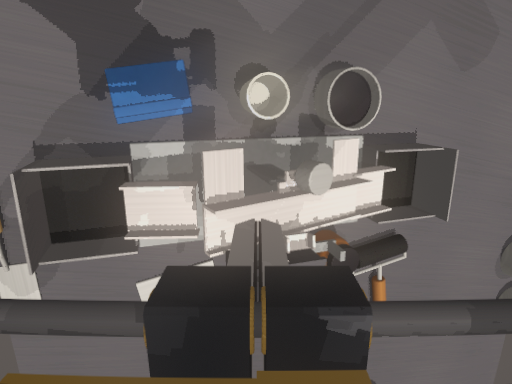

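The wrist view confirms the frame: right plate at (224,170), counterweight disc at (320,180) on the near side of the trough, and nothing above the plate. I'll check the disc's height against the gripper body, then press.

Run:
```python
from h import *
P=[];pts=[]
for c,uv in (("top",(243,227)),("wrist",(320,180))):
    k=vision.get_calibration(c); q=np.array(k["orientation"]); Rc=R.from_quat(q,scalar_first=True).as_matrix()
    K=np.array([[k["fx"],0,k["cx"]],[0,k["fy"],k["cy"]],[0,0,1.]])
    pts.append(cv2.undistortPoints(np.array([[uv]],float),K,np.array(k["D"])).reshape(2,1))
    P.append(np.c_[Rc.T,-Rc.T@np.array(k["position"])])
X=cv2.triangulatePoints(P[0],P[1],*pts).ravel(); wt=L(X[:3]/X[3]); print("weight",wt)
assert wt[2]<0.205
A=[-.059,-.088]
r.move_l(tcp(A+[.175],.3))
print(r.move_l(tcp(A+[.106],.3),vel=.05), telemetry.current_wrist_force())
r.hold(.3)
r.move_l(tcp(A+[.26],.3))
r.hold(.3)
for c in("top","scene"):
    im=vision.snapshot(c); cv2.imwrite(f"pics/{c}1.png",im[...,::-1])
    for t in ["right_plate","left_plate","slide_tab"]:
        print(t,[(np.round(L(a["at"]),3).tolist(),round(a["score"],2)) for a in models.mark_of(t,c)[:2]])
print(telemetry.current_t())
```

```text
weight [-0.04828217  0.01950806  0.16802092]
False [-0.24766375 -0.15909982 -0.62692019]
right_plate [([0.115, 0.004, 0.175], 0.64), ([-0.001, 0.001, -0.005], 0.21)]
left_plate [([-0.06, 0.093, 0.1], 0.6)]
slide_tab [([0.038, -0.086, 0.188], 0.68)]
right_plate [([-0.056, -0.081, 0.149], 0.84), ([0.054, 0.003, 0.167], 0.37)]
left_plate [([-0.056, 0.091, 0.101], 0.73)]
slide_tab [([0.041, -0.085, 0.182], 0.6)]
9.9667
```

The seesaw is still, or again, at its first stop. I'll press again with a force log and take a look while it is down.

Run:
```python
from h import *
A=[-.059,-.088]
for z in (.175,.15,.14,.13,.12,.11,.104):
    r.move_l(tcp(A+[z],.3),vel=.05); print(z,np.round(telemetry.current_wrist_force(),2),np.round(L(telemetry.current_ee_pos()+rot(.3).apply([0,0,.025])),4))
for c in("wrist","scene"):
    im=vision.snapshot(c); cv2.imwrite(f"pics/{c}2.png",im[...,::-1])
    for t in ["right_plate","left_plate"]:
        print(t,[(np.round(L(a["at"]),3).tolist(),round(a["score"],2)) for a in models.mark_of(t,c)[:2]])
a=cv2.imread("pics/wrist2.png"); b=cv2.imread("pics/scene2.png")[100:292,140:396]
cv2.imwrite("pics/b2.png",np.hstack([cv2.resize(a,(400,300)),cv2.resize(b,(400,300))]))
```

```text
0.175 [-0.47  0.25 -0.65] [-0.0589 -0.0881  0.1752]
0.15 [-0.38  0.49 -0.13] [-0.059  -0.0879  0.1499]
0.14 [ 0.08 -0.42 -0.58] [-0.0592 -0.0878  0.1396]
0.13 [ 0.31 -0.69  0.63] [-0.0592 -0.0878  0.1296]
0.12 [ 0.14 -0.13  0.88] [-0.0593 -0.0876  0.1197]
0.11 [-0.29  0.66  0.61] [-0.0592 -0.0877  0.1096]
0.104 [0.24 0.9  0.02] [-0.0592 -0.0879  0.1036]
right_plate []
left_plate [([-0.057, 0.09, 0.122], 0.79)]
right_plate [([-0.058, -0.087, 0.134], 0.7), ([0.129, 0.226, -0.003], 0.2)]
left_plate [([-0.053, 0.092, 0.118], 0.72), ([-0.135, -0.004, -0.004], 0.57)]
```

View pics/b2.png

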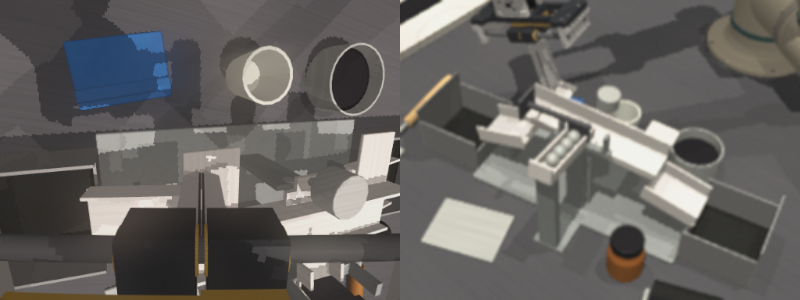

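The wrist and scene views show the seesaw at about level, with the fingers on the plate at around (205,170). The tip is effectively higher than I assumed, so I'll check the tool pose and go deeper with a guard.

Run:
```python
from h import *
print(telemetry.current_tool_rot(),quat(.3),telemetry.current_opening(),telemetry.current_ee_pos())
A=[-.059,-.088]
for z in (.098,.092,.086,.08):
    g=r.move_l(tcp(A+[z],.3),vel=.04,guard=8); r.hold(.2)
    vision.snapshot("scene")
    print(z,g,np.round(telemetry.current_wrist_force(),2),[[np.round(L(a["at"]),3).tolist() for a in models.mark_of(t,"scene")[:1]] for t in("left_plate","right_plate")])
    m=models.mark_of("left_plate","scene")
    if g or (m and m[0]["at"][2]>.14): break
print(telemetry.current_t())
```

```text
[-0.01478104 -0.09877747  0.98383645  0.14862832] [-0.01492568 -0.09875715  0.98382685  0.14869089] 0.00042565767968756737 [ 0.49889942 -0.1332398   0.12802981]
0.098 False [-0.38  0.76 -0.12] [[[-0.059, 0.081, 0.148]], [[-0.056, -0.089, 0.1]]]
15.1333
```

The seesaw tipped: left plate at 0.148, right plate at 0.100. Next I'll retreat, come down to the right of the tab, and push it to +y with a guard.

Run:
```python
from h import *
r.move_l(tcp([-.059,-.088,.27],.3))
r.move_to(tcp([.039,-.135,.27]),quat())
r.move_l(tcp([.039,-.135,.174]))
vision.snapshot("top")
for c in("top","scene"):
    im=vision.snapshot(c); cv2.imwrite(f"pics/{c}3.png",im[...,::-1])
    print(c,[[np.round(L(a["at"]),3).tolist() for a in models.mark_of(t,c)[:1]] for t in("left_plate","right_plate","slide_tab")])
g=r.move_l(tcp([.039,-.042,.174]),vel=.05,guard=7)
p=L(telemetry.current_ee_pos()); print(g,p,np.round(telemetry.current_wrist_force(),2))
r.hold(.3)
for c in("top","scene"):
    im=vision.snapshot(c); cv2.imwrite(f"pics/{c}4.png",im[...,::-1])
    print(c,[[np.round(L(a["at"]),3).tolist() for a in models.mark_of(t,c)[:1]] for t in("left_plate","right_plate","slide_tab","ball1_center","ball4_center")])
b=[cv2.resize(cv2.imread(f"pics/scene{i}.png")[100:292,140:396],(400,300)) for i in(3,4)]
cv2.imwrite("pics/b4.png",np.hstack(b)); print(telemetry.current_t())
```

```text
top [[[-0.059, 0.079, 0.153]], [], []]
scene [[[0.105, 0.004, 0.171]], [[-0.055, -0.09, 0.099]], [[0.042, -0.085, 0.18]]]
False [ 0.03899617 -0.04225028  0.19895733] [0.67 0.08 0.32]
top [[[-0.058, 0.082, 0.149]], [[-0.059, -0.089, 0.099]], [[0.037, -0.088, 0.186]], [], [[0.113, 0.004, 0.174]]]
scene [[[-0.053, 0.082, 0.148]], [[-0.057, -0.088, 0.097]], [[0.043, -0.087, 0.183]], [[0.056, 0.001, 0.17]], []]
21.075
```

View pics/b4.png

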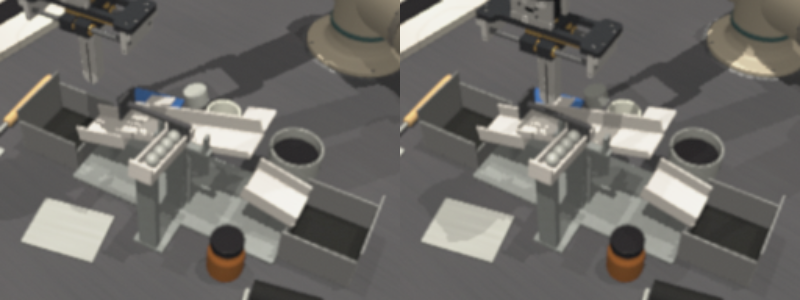

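The fingers passed over the tab: it still stands at y = -0.087, and the tip in the right frame ends at about (547,100). The real tips are therefore shorter than the nominal length. I'll measure the tip in close-up crops.

Run:
```python
import cv2,numpy as np
from h import *
a=cv2.imread("pics/scene3.png")[100:220,140:270]; b=cv2.imread("pics/scene4.png")[100:220,140:270]
cv2.imwrite("pics/z.png",np.hstack([cv2.resize(x,(400,370),interpolation=cv2.INTER_CUBIC) for x in(a,b)]))
k=vision.get_calibration("scene"); Rc=R.from_quat(k["orientation"],scalar_first=True)
K=np.array([[k["fx"],0,k["cx"]],[0,k["fy"],k["cy"]],[0,0,1.]])
def pj(p):
    v=(Rc.inv().apply(W(p)-np.array(k["position"])))[None]
    u=cv2.projectPoints(v,np.zeros(3),np.zeros(3),K,np.array(k["D"]))[0].ravel()
    return np.round((u-[140,100])*[400/130,370/120])
for y in(-.135,-.042): print(y,[(z,pj([.039,y,z]).tolist()) for z in(.174,.199,.224)])
print("tab",[pj([.039+dx,-.086,z]).tolist() for dx in(-.02,.02) for z in(.167,.203)])
```

```text
-0.135 [(0.174, [188.0, 190.0]), (0.199, [186.0, 165.0]), (0.224, [183.0, 138.0])]
-0.042 [(0.174, [295.0, 231.0]), (0.199, [294.0, 206.0]), (0.224, [293.0, 179.0])]
tab [[258.0, 202.0], [256.0, 166.0], [230.0, 234.0], [227.0, 198.0]]
```

View pics/z.png

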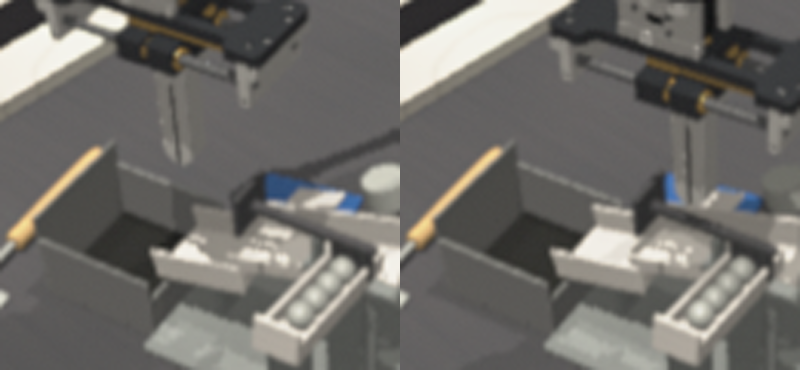

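In the left crop the fingertip ends at (178,163), and in the right one at about (291,205). That puts it at z ≈ 0.20, i.e. at the TCP, about 25 mm short of the nominal tip. I'll go 25 mm lower and push again.

Run:
```python
from h import *
r.move_l(tcp([.039,-.042,.20])); r.move_l(tcp([.039,-.135,.20]))
r.move_l(tcp([.039,-.135,.150]))
r.move_l(tcp([.039,-.105,.150]),guard=5)
g=r.move_l(tcp([.039,-.040,.150]),vel=.06,guard=7)
print(g,L(telemetry.current_ee_pos()),np.round(telemetry.current_wrist_force(),2))
for c in("top","scene"):
    im=vision.snapshot(c); cv2.imwrite(f"pics/{c}5.png",im[...,::-1])
    print(c,[[np.round(L(a["at"]),3).tolist() for a in models.mark_of(t,c)[:1]] for t in("left_plate","right_plate","slide_tab","ball1_center","ball4_center")])
b=[cv2.imread(f"pics/scene5.png")[100:292,140:396],cv2.imread("pics/top5.png")[110:302,110:366]]
cv2.imwrite("pics/b5.png",np.hstack([cv2.resize(x,(400,300)) for x in b])); print(telemetry.current_t())
```

```text
True [ 0.03890431 -0.04805832  0.17483521] [ 0.48 -1.47  0.16]
top [[[-0.059, 0.083, 0.149]], [], [[0.037, -0.039, 0.183]], [[-0.0, 0.006, 0.133]], [[0.065, 0.004, 0.163]]]
scene [[[-0.055, 0.08, 0.15]], [[-0.058, -0.092, 0.097]], [[0.041, -0.036, 0.183]], [[0.033, -0.356, 0.002]], []]
24.4917
```

View pics/b5.png

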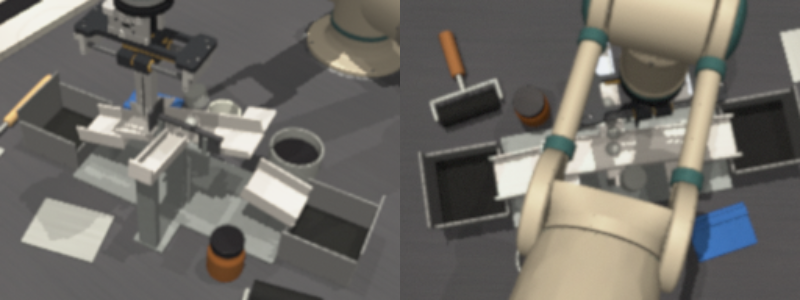

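The slide is fully open, with its tab at y ≈ -0.037, and the balls are running off the channel. I'll back off to the right, lift clear and check the tray.

Run:
```python
from h import *
r.hold(.5)
r.move_l(tcp([.039,-.075,.150])); r.move_l(tcp([.039,-.075,.30])); 
r.move_to(np.array([.30,.25,.40]),quat())
for c in("top","scene"):
    im=vision.snapshot(c); cv2.imwrite(f"pics/{c}6.png",im[...,::-1])
    print(c,[[(np.round(L(a["at"]),3).tolist(),round(a["score"],2)) for a in models.mark_of(t,c)[:4]] for t in("left_plate","right_plate","slide_tab","ball1_center")])
b=[cv2.imread(f"pics/scene6.png")[100:292,140:396],cv2.imread("pics/top6.png")[110:302,130:386]]
cv2.imwrite("pics/b6.png",np.hstack([cv2.resize(x,(400,300)) for x in b])); print(telemetry.current_t())
```

```text
top [[([-0.059, 0.079, 0.146], 0.95), ([0.129, 0.219, -0.001], 0.33)], [([-0.055, -0.092, 0.098], 0.8)], [([0.037, -0.041, 0.185], 0.51), ([0.11, 0.117, -0.001], 0.16)], [([-0.015, -0.283, 0.016], 0.44)]]
scene [[([-0.057, 0.082, 0.152], 0.93), ([-0.01, -0.28, 0.021], 0.36)], [([-0.058, -0.09, 0.099], 0.69)], [([0.042, -0.037, 0.183], 0.56)], [([-0.012, -0.276, 0.02], 0.63), ([-0.133, 0.136, 0.001], 0.61), ([0.043, -0.035, 0.18], 0.33)]]
28.6417
```

View pics/b6.png

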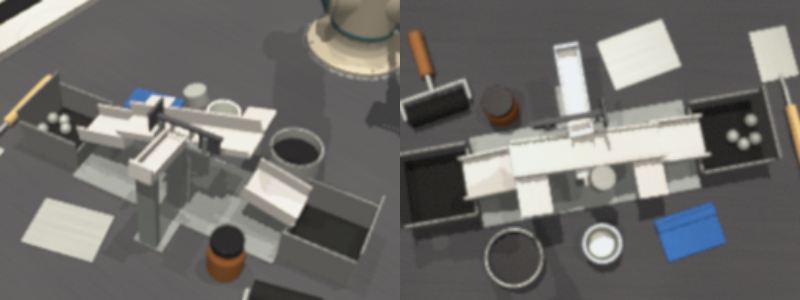

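All four balls lie in the right tray, around (745,130) in the top crop. The slide is open and the seesaw is over.

```bash
python3 -c "
from plant import r
r.hold(1.5); print(r.sign_off())"
```

```text
the job is handed in; nothing more can be done
None
```

The seesaw is tipped to its other stop, the feed slide is fully open, and all four balls are in the right tray; the job is handed in, but no verdict came back.

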